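Slide the amplifier's circuit board home into its locating notches

ROBOT

A 6-joint arm with a two-finger parallel gripper is mounted at the origin on the work surface. World frame = base frame: x ahead of the robot, y to its left, z up, the work surface at z = 0. Lengths are in m, angles in rad, forces in N, time in s.
With the tool pointing down it reaches from about 0.375 to 0.75 m from the base axis. Payload 9 kg.
Tool frame: the origin (TCP) lies midway between the tips of the shut fingers; the grasp point (between the pads) lies 19 mm behind it; x points along the fingers, y is the direction in which the jaws open and shut, and the axes are right-handed (so a half turn about x gives the same grasp; the last joint's range is limited). The gripper opens to 85 mm and grips with 20 to 120 N. Pads are 22 mm wide; open, the fingers measure 114 mm over their backs; the gripper's body (76 mm by 85 mm) begins 54 mm behind the grasp point. The pads swing forward as they close: fully open they stand 13 mm farther back than shut.
Start: joints at [0.962, 0.104, 0.097, 1.564, 0, 1.353], TCP at [0.229, 0.555, 0.231] pointing down, gripper open.
Joint ranges: [-2.99, 2.99], [-0.84, 1.86], [-1.1, 1.16], [-1.84, 2.11], [-1.51, 1.56], [-3.14, 3.14]. Speed limits (rad/s): [2.22, 2.22, 2.57, 3.14, 3.14, 3.14].

INTERFACE

Orientations are given as a rotation vector (axis times angle).
In Python, from cell import env gives the robot as it stands. Calls block until the motion is done:
- env.move_to(position, orientation): joint-space move of the TCP to a pose.
- env.move_linear(position, vel=0.15, rot=None, guard=None): straight line of the TCP; rot=None keeps the orientation; vel is the mean speed in m/s. With guard (N) it stops when the force on the tool has changed by that much, and returns True; else False.
- env.movej(angles): joint-space move.
- env.set_gripper(opening): finger opening in m; the grip force is fixed at half the most; returns when the fingers have stopped.
- env.sleep(seconds).
- env.inverse_kinematics(position, orientation): joint angles nearest the present ones, or None.
- env.state(): the state.
- env.capture(name): name is "side" or "top" or "wrist"; returns a dict with "frame" (480x640x3 uint8, red, green, blue), "fx", "fy", "cx", "cy" (pixels), "dist" ([k1, k2, p1, p2, k3] as OpenCV has them; the pictures are not rectified), "eye" and "rotation" of the camera in the world; the wrist camera has in their place "mount" (4x4, takes a point from camera to tool coordinates, whose origin is the TCP and whose axes are the tool frame's). Camera axes: x right, y down, z forward; pixel columns grow to the right and rows downward; lengths in m; the calibration is good to about 2 mm. A picture is of the moment at which its call begins: read the wrist's pose just before it. There is no depth.
A pose or a line that the arm cannot do raises env.PlanningError and nothing moves.
- env.finish_job(): hands the job in, once; it reports no verdict.
The state is a dict: "time": time; "joint_positions": joint angles; "qd": joint speeds; "tau": joint torques, N m; "position": TCP position; "eef_rot": TCP orientation; "contact_force": force on the tool from outside, world axes, zero at the start; "wrist_torque": the same for the moment, N m; "finger_gap": finger opening in m.
Only numpy, scipy, OpenCV 4.12 (cv2) and the standard library are available. Lean on these libraries where they do the work, as an engineer would, in place of code of your own. Each camera call takes 0.05 s, during which the arm holds its last target.

TASK

Push the green circuit board along its rails in the open amplifier chassis, with the fingertips against its upright orange flange, until it drops into the locating notches and sits flat and fully down; then take the hand away. Only push it: do not grip it, lift it or tip it up, and leave the other things on the desk where they are.

Things in the scene. Friction and masses are not known exactly. Their poses are not given: they have to be found in the camera images.
- chassis: Grey amplifier chassis fixed to the desk, base 320 x 190 x 8 mm. Origin at desk level, midway along the rails on their centre line; x along the rails, the way the board must be pushed; z up. Track tops 24 mm up, x -150 to +150 mm; dark side walls 38 mm high, inner faces 103 mm apart; end stop at x 150 mm, 38 mm high. At y -63 to -117 mm a 58 mm tall transformer and two black cans.
- home (a point): Where the board's origin lies when it is home: on the rails' centre line, 17 mm above the desk (notch floor), 45 mm along the chassis x; axes as the chassis. Notches 7 mm deep, 2 mm play either way. Yellow marks on the walls, 55 mm further on, show the board's leading edge when home. Pushed at 5 cm/s or less the board drops in; pushed fast it may skip on up to 48 mm, to the end stop.
- board: Loose green circuit board, 0.28 to 0.56 kg, plate 110 (x) x 100 (y) x 6 mm on four white feet 10 mm tall, between the side walls with 1.5 mm play each side. Origin at its centre, level with the feet's undersides: 24 mm above the desk while sliding, 17 mm when home. x points along the rails towards home, z up. The leading feet ride inner tracks, the trailing feet outer tracks; all four drop in together.
- flange (a point): Centre of the outer (trailing) face of the board's upright orange flange, 55 mm behind the board's origin and 34 mm above it; push here along the board's x. Flange 90 mm wide, 4 mm thick, 36 mm tall (18 mm above and below this point); nothing stands behind it above the 38 mm side walls. Sliding takes 1 to 6 N; once the board has dropped, the notch ends stop it and the force rises sharply.
- tube: Bystander: frosted glass rectifier tube standing on its black base, 40 mm diameter, 97 mm tall; origin at the centre of its underside. Leave alone.
- capacitor: Bystander: dark blue capacitor can, 35 mm diameter, 62 mm tall; origin at the centre of its underside. Leave alone.
- coupler: Bystander: knurled aluminium shaft coupler, 25 mm diameter, 32 mm tall; origin at the centre of its underside. Leave alone.
- binding_post: Bystander: bronze binding post on a black foot, 26 mm diameter, 40 mm tall; origin at the centre of its underside. Leave alone.
- mug: Bystander: blue mug, 80 mm diameter, 90 mm tall; origin at the centre of its underside. Leave alone.
- screwdriver: Bystander: screwdriver with a red handle lying flat beyond the chassis, about 200 mm long; origin at the centre of its underside. Leave alone.
- lamp_socket: Bystander: brass twist-lock lamp socket on a dark clamp fixed to the desk, 50 x 40 mm foot, 92 mm tall, origin under its foot.
Things that resemble listed ones, but are neither listed nor needed, are in the scene too. What is shaped like the board but purple or yellow is not meant.

How it is judged:
On the way:
1. the board has been slid along the rails, level and still riding on them, to within 45 mm of home (x of board in the frame of chassis between 0 and 0.04 m and z of board in the frame of chassis between 0.0225 and 0.028 m and angle between board's own z axis and vertical below 0.06 rad), for 0.05 s.
At the end, for the whole second after the job is handed in: The board lies still with all four feet down in the notches: its origin within 4 mm of the home position along the rails, 15 to 19 mm above the desk, and level to 0.025 rad (x of board in the frame of chassis between 0.041 and 0.049 m and z of board in the frame of chassis between 0.015 and 0.019 m and angle between board's own z axis and vertical below 0.025 rad and linear speed of board below 0.01 m/s); the robot touches nothing.
It fails at once if the board is lifted more than 12 mm above its rails (z of board in the frame of chassis above 0.036 m).
It fails at once if the board is tipped by more than 0.3 rad (angle between board's own z axis and vertical above 0.3 rad).
It fails at once if a bystander is moved by more than 20 mm (distance of any of tube, capacitor, coupler, binding_post, mug, screwdriver from where it was at the start of the episode above 0.02 m).
It also fails if it takes over 34 s, if anything falls off the work surface, if the arm or the gripper's body presses on something with over 40 N, if the wrist force passes 120 N, or if a joint passes its speed limit or range.

## Working session

There is one attempt and no reset: what is moved stays moved. The work goes in short steps, each a Python script; the robot and the scene stay as the last script left them, time stands still between calls to the robot, and variables do not carry over. Pictures are saved under pics/ and viewed, and the job is handed in when it is done.

```bash
mkdir -p pics; ls; cat > h.py <<'E'
import numpy as np, cv2
from cell import env
def snap(n,out):
    s=env.state(); c=env.capture(n)
    cv2.imwrite('pics/'+out+'.png',c['frame'][:,:,::-1])
    import pickle; pickle.dump((s,c),open('pics/'+out+'.pkl','wb'))
    return s,c
def cam(n):
    import pickle; return pickle.load(open('pics/'+n+'.pkl','rb'))[1]
def ray(c,uv):
    K=np.array([[c['fx'],0,c['cx']],[0,c['fy'],c['cy']],[0,0,1]])
    p=cv2.undistortPoints(np.array(uv,float).reshape(-1,1,2),K,np.array(c['dist'],float)).reshape(-1,2)
    d=np.c_[p,np.ones(len(p))]@np.array(c['rotation']).T
    return np.array(c['eye']),d
def plane(c,uv,z):
    e,d=ray(c,uv); return e+d*((z-e[2])/d[:,2])[:,None]
E
python3 - <<'E'
from h import *
for n in('side','top'):
    s,c=snap(n,n+'0'); print(n,c['eye'],c['rotation'])
print(s['time'],s['position'],s['eef_rot'],s['finger_gap'])
E
```

```text
pics
side [0.32856988 0.92646133 0.73248907] [-0.28417177  2.7118734  -1.38826614]
top [ 2.77847240e-01 -9.20980791e-04  1.28932365e+00] [-2.13919303  2.10933346 -0.21298868]
0.05 [0.22835391 0.55449846 0.23056257] [ 0.30568235  1.54948031 -0.3075347 ] 0.08548780385449146
```

Rotation is a rotation vector; I'll fix the helper.

```bash
sed -i "s/np.array(c\['rotation'\]).T/cv2.Rodrigues(np.array(c['rotation'],float))[0].T/" h.py
```

```text
(no output)
```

View pics/top0.png

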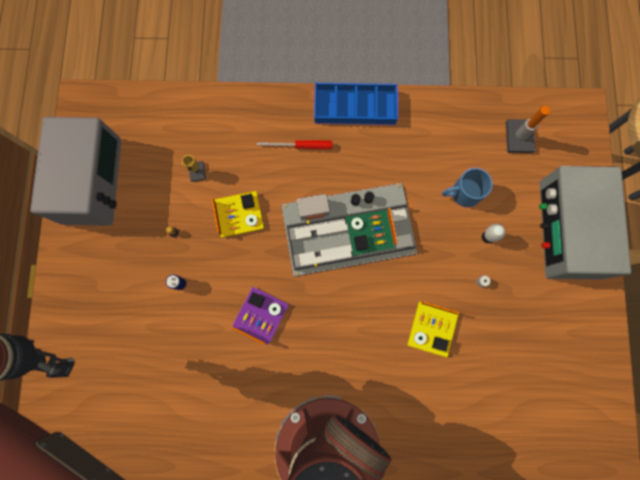

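View pics/side0.png

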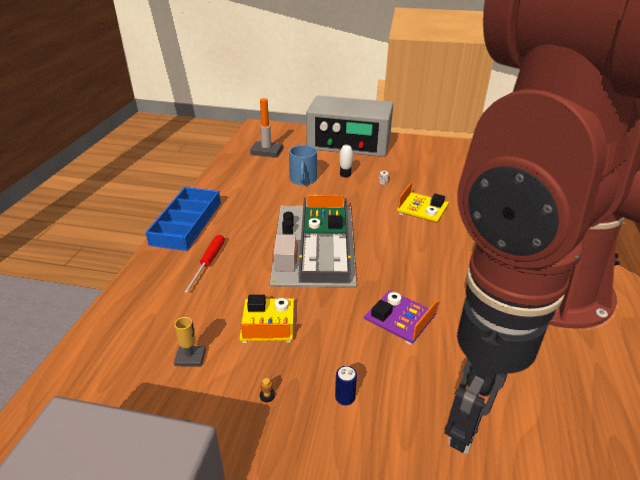

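The board candidates in the top view are yellow (240,215), yellow (435,330), purple (262,315) and green (372,233). Only the green one is green, sits in the chassis, and has its orange flange at the trailing right end. Next I'll enlarge that crop and measure.

```bash
python3 - <<'E'
from h import *
a=cv2.imread('pics/top0.png'); cv2.imwrite('pics/crop_top.png',cv2.resize(a[175:285,270:430],None,fx=5,fy=5,interpolation=cv2.INTER_CUBIC))
a=cv2.imread('pics/side0.png'); cv2.imwrite('pics/crop_side.png',cv2.resize(a[180:295,260:370],None,fx=5,fy=5,interpolation=cv2.INTER_CUBIC))
E
```

```text
(no output)
```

View pics/crop_top.png

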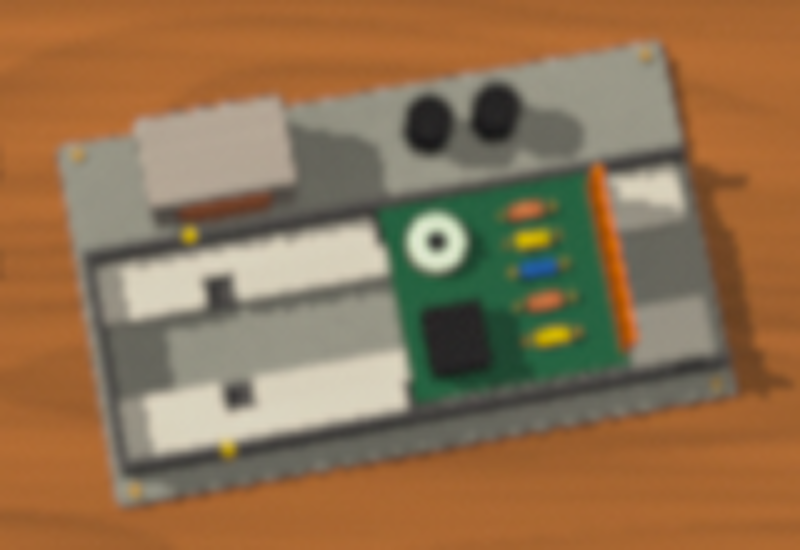

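View pics/crop_side.png

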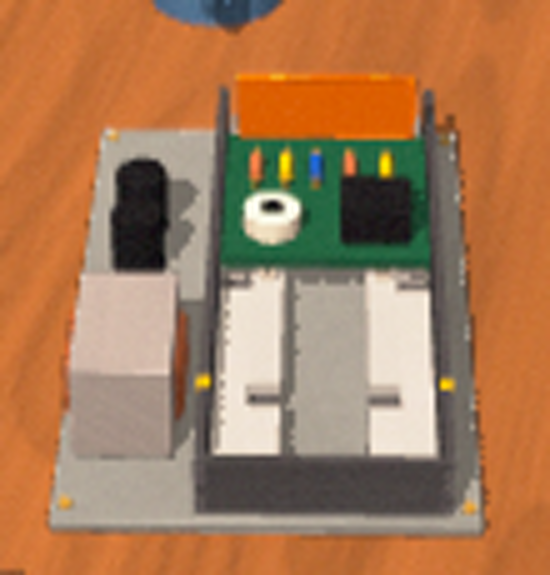

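```bash
cat > m.py <<'E'
from h import *
c=cam('top0'); f=lambda p:np.array(p)/5+np.array([270-.4,175-.4])
C=plane(c,f([(62,148),(655,42),(735,392),(120,505)]),.008)
print('corners',C[:,:2].round(4),[np.linalg.norm(C[i]-C[(i+1)%4]).round(3) for i in range(4)])
Y=plane(c,f([(190,235),(228,448)]),.038); print('marks',Y.round(4),np.linalg.norm(Y[0]-Y[1]))
ex=(C[0]-C[1])+(C[3]-C[2]); ex/=np.linalg.norm(ex); ey=np.cross([0,0,1],ex)
print('yaw deg',np.degrees(np.arctan2(ex[1],ex[0])),'marks dir',np.degrees(np.arctan2(*(Y[1]-Y[0])[1::-1]))+90-180)
F=plane(c,f([(604,163),(636,348)]),.076); print('flange top',F.round(4),np.linalg.norm(F[0]-F[1]))
G=plane(c,f([(378,208),(412,408)]),.040); print('lead edge',G.round(4),np.linalg.norm(G[0]-G[1]))
m=Y.mean(0); o=m-.1*ex; print('chassis o',o)
rel=lambda P:np.c_[(P-o)@ex,(P-o)@ey].round(4)
print('in chassis: corners',rel(C),'flange',rel(F),'lead',rel(G))
s=plane(cam('side0'),np.array([(204,382),(447,384)])/5+np.array([259.6,179.6]),.038); print('side marks',s.round(4))
s=plane(cam('side0'),np.array([(236,75),(416,77)])/5+np.array([259.6,179.6]),.076); print('side flange top',s.round(4),rel(s))
E
python3 m.py
```

```text
corners [[ 0.6014  0.1271]
 [ 0.6634 -0.181 ]
 [ 0.4788 -0.2197]
 [ 0.4166  0.0918]] [np.float64(0.314), np.float64(0.189), np.float64(0.318), np.float64(0.188)]
marks [[0.5498 0.0583 0.038 ]
 [0.4424 0.037  0.038 ]] 0.10954733969245728
yaw deg 101.324271966679 marks dir -258.80044837626616
flange top [[ 0.5808 -0.1457  0.076 ]
 [ 0.4889 -0.1605  0.076 ]] 0.09307239729359422
lead edge [[ 0.5647 -0.036   0.04  ]
 [ 0.4634 -0.0537  0.04  ]] 0.10290212847151005
chassis o [ 0.51575434 -0.05037084  0.038     ]
in chassis: corners [[ 0.1571 -0.1189]
 [-0.1571 -0.1191]
 [-0.1588  0.0695]
 [ 0.1589  0.0693]] flange [[-0.1062 -0.0451]
 [-0.1027  0.0479]] lead [[ 0.0045 -0.0509]
 [ 0.007   0.052 ]]
side marks [[0.5489 0.0602 0.038 ]
 [0.4426 0.0382 0.038 ]]
side flange top [[ 0.5805 -0.1401  0.076 ]
 [ 0.4918 -0.1581  0.076 ]] [[-0.1007 -0.0459]
 [-0.101   0.0446]]
```

The crop confirms the green board: it lies in the rails with the orange flange trailing. The marks agree between views within 2 mm, and the sizes come out right (base 316x189 against 320x190, flange 90–93 against 90). That puts the chassis at (0.516, -0.050) with yaw 101.3°, and the board at x≈-0.047. Now I'll move behind the flange.

```bash
cat >> h.py <<'E'
from scipy.spatial.transform import Rotation as R
O=np.array([.5158,-.0500,0]); yaw=np.radians(101.25)
ex=np.array([np.cos(yaw),np.sin(yaw),0]); ey=np.array([-np.sin(yaw),np.cos(yaw),0])
W=lambda x,y,z:O+x*ex+y*ey+np.array([0,0,z])
def rots():
    o=[]
    for s in(1,-1):
        X=np.array([0,0,-1.]);Y=s*ey; o.append(R.from_matrix(np.c_[X,Y,np.cross(X,Y)]).as_rotvec())
    return o
def inC(p): p=np.array(p)-O; return np.array([p@ex,p@ey,p[2]]).round(4)
E
python3 - <<'E'
from h import *
p=W(-.15,0,.15)
qs=[(env.inverse_kinematics(p,r),r) for r in rots()]
for q,r in qs: print(q)
q0=np.array(env.state()['joint_positions'])
q,r=min([a for a in qs if a[0] is not None],key=lambda a:abs(np.array(a[0])-q0).max())
env.set_gripper(0.0)
env.move_to(p,r)
env.move_linear(W(-.15,0,.050),vel=.1,guard=8)
s=env.state();print(s['time'],inC(s['position']),s['eef_rot'],s['contact_force'],s['finger_gap'])
snap('side','side1');snap('top','top1');snap('wrist','wrist1')
E
python3 - <<'E'
import cv2,numpy as np
d='pics/'
a=cv2.imread(d+'side1.png')[160:300,240:400];b=cv2.imread(d+'top1.png')[160:300,290:450]
cv2.imwrite(d+'j1.png',cv2.resize(np.hstack([a,b]),None,fx=2.5,fy=2.5,interpolation=cv2.INTER_CUBIC))
E
```

```text
[-0.57251266  0.0418599  -0.11509008  1.41384636  0.         -2.33965853]
[-0.57251266  0.0418599  -0.11509008  1.41384636  0.          0.80193413]
4.9 [-0.1504 -0.0004  0.0509] [ 1.06325576  1.29433694 -1.06302783] [-0.26008694 -0.11033422  0.89049196] -0.00017613228276580455
```

View pics/j1.png

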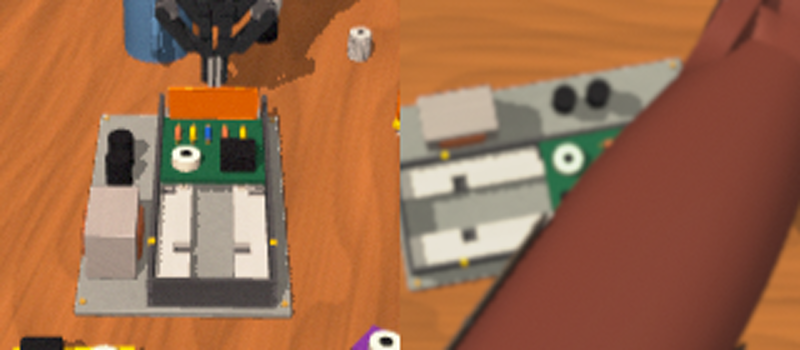

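View pics/wrist1.png

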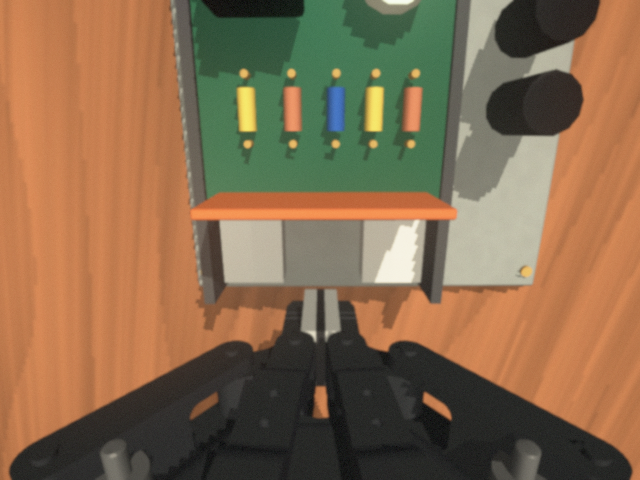

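In the wrist view, the fingertips (320,290) are centred behind the flange (columns 190–456, row 217) and square to it. Next come a guarded touch and a slow push with stops.

```bash
python3 - <<'E'
from h import *
def rep(t,g):
    s=env.state(); print(t,g,round(s['time'],2),inC(s['position']),'F',round(float(np.dot(s['contact_force'],ex)),2),np.round(s['contact_force'],1))
g=env.move_linear(W(-.085,0,.05),vel=.03,guard=1.5); rep('touch',g)
g=env.move_linear(W(-.045,0,.05),vel=.025,guard=14); rep('push',g)
snap('side','side2'); snap('wrist','wrist2')
E
python3 - <<'E'
import cv2,numpy as np
d='pics/'
a=cv2.imread(d+'side2.png')[160:300,240:400];b=cv2.imread(d+'wrist2.png')
cv2.imwrite(d+'j2.png',np.hstack([cv2.resize(a,(400,350)),cv2.resize(b,(400,350))]))
E
```

```text
touch True 6.26 [-1.151e-01  1.000e-04  4.970e-02] F 0.91 [-0.4  0.9 -0.4]
push False 9.23 [-0.045  0.     0.05 ] F -1.37 [ 0.9 -1.2 -0.7]
```

View pics/j2.png

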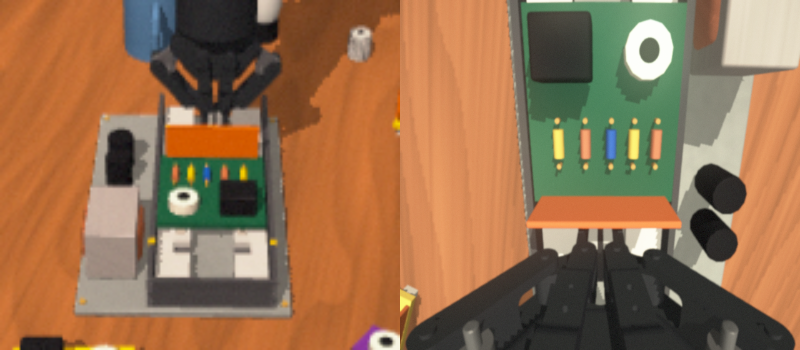

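The board slid square and level, with its front edge still about 20 mm short of the marks (left panel, row 228 against 241). I'll continue slowly until the notch stops it.

```bash
python3 - <<'E'
from h import *
def rep(t,g):
    s=env.state(); print(t,g,round(s['time'],2),inC(s['position']),'F',round(float(np.dot(s['contact_force'],ex)),2),np.round(s['contact_force'],1))
g=env.move_linear(W(-.013,0,.05),vel=.02,guard=10); rep('push',g)
snap('side','side3'); snap('wrist','wrist3')
E
python3 - <<'E'
import cv2,numpy as np
d='pics/'
a=cv2.imread(d+'side3.png')[160:300,240:400];b=cv2.imread(d+'wrist3.png')
cv2.imwrite(d+'j3.png',np.hstack([cv2.resize(a,(400,350)),cv2.resize(b,(400,350))]))
E
```

```text
push True 10.58 [-0.0188 -0.0003  0.0503] F -2.39 [ 0.8 -2.3  0.8]
```

View pics/j3.png

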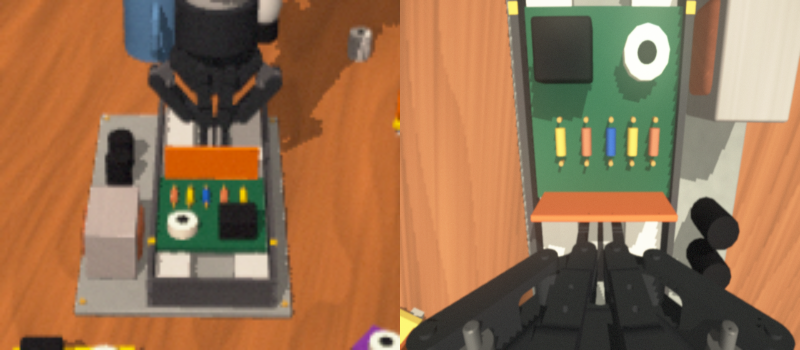

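It stopped sharply at TCP x=-0.019, where -0.021 plus up to 2 mm of play was expected. The marks line up with the leading edge, and the flange looks smaller in the wrist view, so the board has dropped. I'll retreat and measure.

```bash
python3 - <<'E'
from h import *
env.move_linear(W(-.07,0,.05),vel=.05)
env.move_linear(W(-.09,0,.22),vel=.12)
s,_=snap('wrist','wrist4')
q=s['joint_positions'].copy(); q=list(q); q[0]=q[0]-.75; env.movej(q)
snap('side','side4'); snap('top','top4'); s=env.state(); print(s['time'],s['contact_force'],s['position'])
d='pics/'
a=cv2.imread(d+'side4.png')[180:295,260:370];b=cv2.imread(d+'top4.png')[175:285,270:430]
cv2.imwrite(d+'j4a.png',cv2.resize(a,None,fx=5,fy=5,interpolation=cv2.INTER_CUBIC))
cv2.imwrite(d+'j4b.png',cv2.resize(b,None,fx=5,fy=5,interpolation=cv2.INTER_CUBIC))
E
```

```text
15.075 [-0.20511426 -0.03949251  0.61892249] [ 0.29684923 -0.46368641  0.21926239]
```

View pics/j4a.png

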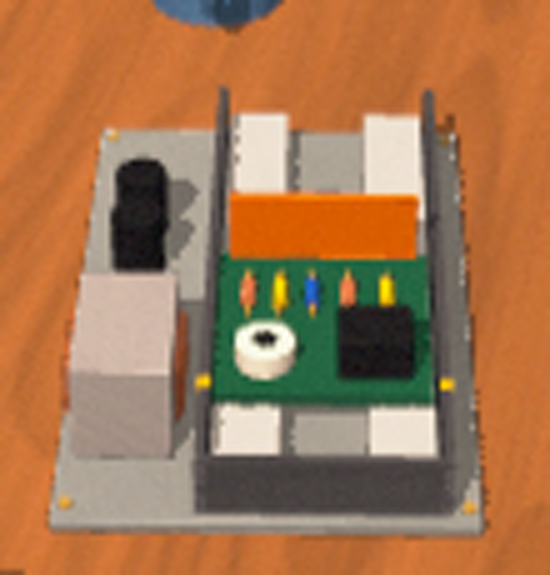

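View pics/j4b.png

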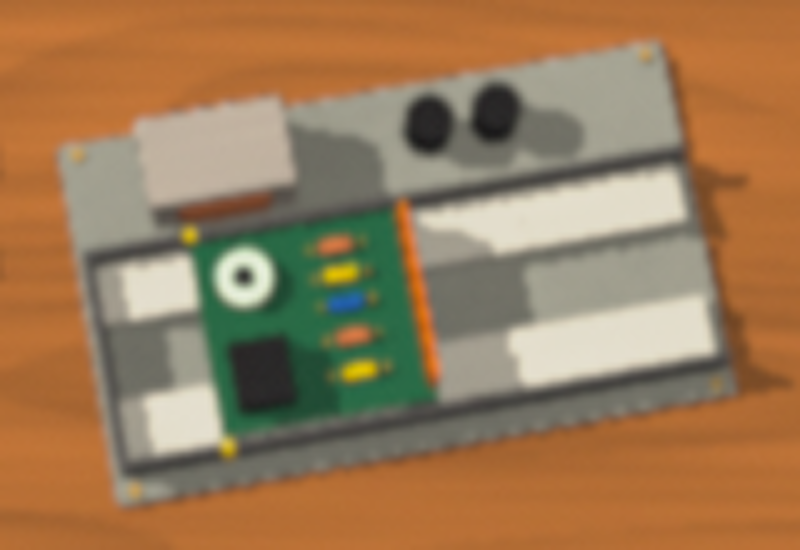

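View pics/top4.png

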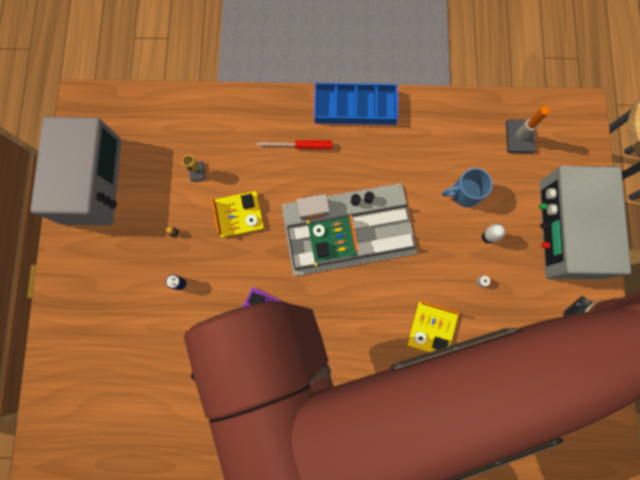

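The board sits between the marks, and the bystanders are where they were. I'll check its height by intersecting rays from both views.

```bash
python3 - <<'E'
from h import *
def tri(tp,sp,tn,sn):
    e1,d1=ray(cam(tn),np.array(tp)/5+[269.6,174.6]); e2,d2=ray(cam(sn),np.array(sp)/5+[259.6,179.6])
    for a,b in zip(d1,d2):
        k,_,_,_=np.linalg.lstsq(np.c_[a,-b],e2-e1,rcond=None)
        p,q=e1+k[0]*a,e2+k[1]*b; print(inC((p+q)/2),'gap',np.linalg.norm(p-q).round(4))
for nm,t,s,k in[('flange before',[(602,164),(633,348)],[(236,75),(416,77)],'0'),('flange after',[(406,200),(436,384)],[(230,194),(418,196)],'4'),
 ('lead before',[(378,208),(412,408)],[(221,262),(430,264)],'0'),('lead after',[(192,248),(226,436)],[(213,402),(437,403)],'4'),('ring before',[(436,241)],[(272,206)],'0'),('ring after',[(244,276)],[(265,338)],'4')]:
    print(nm);tri(t,s,'top'+k,'side'+k)
for z in(.076,.069):
    print(z,inC(plane(cam('side4'),np.array([(324,195)])/5+[259.6,179.6],z)[0]),inC(plane(cam('top4'),np.array([(421,292)])/5+[269.6,174.6],z)[0]))
E
```

```text
flange before
[-0.106  -0.0458  0.0729] gap 0.0006
[-0.102   0.0461  0.0752] gap 0.0029
flange after
[-0.0082 -0.0462  0.066 ] gap 0.0007
[-0.0055  0.0449  0.0676] gap 0.0032
lead before
[ 0.004  -0.0509  0.0351] gap 0.0018
[0.0062 0.0508 0.0366] gap 0.0018
lead after
[ 0.0998 -0.0504  0.0253] gap 0.0003
[0.0999 0.049  0.0269] gap 0.0032
ring before
[-0.0202 -0.0263  0.0513] gap 0.0004
ring after
[ 0.0767 -0.0275  0.0444] gap 0.0003
0.076 [ 0.0068 -0.0013  0.076 ] [-0.0059  0.002   0.076 ]
0.069 [-0.0037 -0.0012  0.069 ] [-0.0065  0.0007  0.069 ]
```

```bash
python3 -c "
from h import *
env.finish_job(); print(env.state()['time'])"
```

```text
the job is handed in; nothing more can be done
the job is handed in; nothing more can be done
```

I pushed the green board home with shut fingertips on its orange flange at about 2–2.5 cm/s. The notch stopped it sharply, the guard ended the push, and I took the hand clear and handed the job in at about 15 s.

**Height:** Two-view checks show the flange top fell about 7 mm and the white ring about 7 mm. The leading-edge corners read about 10 mm lower, but their edge pixels are less certain. All of this fits a drop into the 7 mm notches.

**Position:** The leading edge is at x≈0.100, level with the yellow marks, which puts the board at x≈0.045. The flange reading gave about 0.048, which is 3 mm more and near the roughly 2 mm calibration error. Both are inside the 0.041–0.049 range.

**Bystanders:** In the last top view those in sight looked unmoved by eye; I did not measure them. Nothing was in contact with the arm.

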